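# Screw the red lid home on its hardware canister

### The job

The red lid has only been set on top of its canister and its thread has not caught. Turn it back (counter-clockwise seen from above) until its grip bar points at the blue marks and the lid drops into the thread, then screw it forward (clockwise) until the bar points at the black marks and the lid is fully home, and let go. Leave the canister with the green lid closed as it is.

Things in the scene. Friction and masses are not known exactly. Their poses are not given: they have to be found in the camera images.
- red_lid_grip (a point): Red screw lid, 69 mm across, loose, 40-85 g; on top an upright black grip bar 56 long, 16 thick, 30 mm high. Point on the lid's axis inside the bar, 22 mm above the lid's flat top, 8 mm below the bar's top: grip here across the thickness, from above. x along the bar, z up. Starts resting on the thread, point 102 mm above the counter, bar 0 to 26 degrees counter-clockwise of the black marks.
- red_can: White canister of the red lid, 85 mm across, fixed to the counter. Origin on its axis at counter height, z up. Its black marks lie along its x axis, blue marks 60 degrees counter-clockwise. With the bar within 9 degrees of blue the lid goes straight down 11 mm (point at 91 mm), then turns clockwise freely at that height, 2 mm play, to a stop 5 degrees past black. Another stop lies 10 past blue.
- green_lid_grip (a point): The same kind of lid in green, already home on its own canister, bar at the black marks; the point lies in its grip bar as on the red one, 91 mm above the counter. To be left alone.
- green_can: The canister of the green lid, like the red lid's in every way and also fixed; its black marks lie along its x axis. To be left alone.

How it is judged:
By the outcome, as a careful person would: the job done as asked, in the order asked, and still so for the second after the job is handed in, with the robot touching nothing.
It also fails if it takes over 35 s, if anything falls off the work surface, if the arm or the gripper's body presses on something with over 40 N, if the wrist force passes 120 N, or if a joint passes its speed limit or range.

### The arm

A 6-joint arm with a two-finger parallel gripper is mounted at the origin on a cart in front of the work surface, level with it; the furniture and walls round the work are solid. World frame = base frame: x ahead of the robot, y to its left, z up, the work surface at z = 0. Lengths are in mm, angles in rad, forces in N, time in s.
With the tool pointing down it reaches from about 225 to 875 mm from the base axis. Payload 3.4 kg.
Tool frame: the origin (TCP) lies between the finger pads; the fingertips stand r.tips_ahead ahead of it and the grasp point (between the pads) lies 6 mm ahead of it (r.tips_ahead is the distance from the TCP to the fingertips, in mm); z points along the fingers, y is the line along which they close (so a half turn about z gives the same grasp; the last joint's range is limited). The gripper opens to 85 mm and grips with 20 to 120 N. Pads are 22 mm wide; open, the fingers measure 114 mm over their backs; the gripper's body (76 mm by 85 mm) begins 54 mm behind the grasp point. The pads swing forward as they close: fully open they stand 13 mm farther back than shut.
Start: joints at [-1.281, 0.276, 1.505, -0, 1.361, -0.121], TCP at [229.624, -527.193, 256.328] pointing down, gripper open.
Joint ranges: [-2.89, 2.89], [-0.75, 2.08], [0.22, 2.7], [-1.18, 4.32], [0.11, 2.71], [-2.7, 2.7]. Speed limits (rad/s): [2.57, 2.57, 3.14, 3.14, 3.14, 3.14].

### API

Orientations are given as [roll, pitch, yaw] about the fixed x, y, z axes, in that order (R = Rz(yaw) Ry(pitch) Rx(roll)).
In Python, from plant import r gives the robot as it stands.
- The arm moves only by the tool carry_out, never from a script. Its argument "moves" is a list of rows, each a list of 5 numbers: the closure, from 0 (fully open) to 1 (shut), then the shift along the world's x, y, z in mm, then the turn about the world's z in degrees. A call has 1 to 10 rows; each row is the pose to reach, as a shift and turn from the pose commanded when the call began; what a row does not reach only later rows make up. A row lasts 1/12 s, in which the tool goes at most 41.7 mm and 7.16 degrees, less where a joint would pass 70% of its speed; a pose out of reach is approached as far as the arm can. A call with a gripper value outside its range is refused whole. The fingers move at their own pace and stop on an object; "squeeze" is the grip in N (left out, the last holds). Time passes only in rows, so rows that repeat a pose let the fingers close. It gives the time, the measured TCP pose, the force, the opening and the grip force at its end, in the units of the state.
- r.sense(): the state, without advancing time (a new reading comes with each control period).
- r.get_image(name): name is "side" or "top" or "wrist"; returns (picture, depth): 480x640x3 uint8, red, green, blue; 480x640 float32, mm along the optical axis (not along the pixel's ray), 0 where there is no reading.
- r.calibration(name): a dict with "fx", "fy", "cx", "cy" (pixels), "k1" (the pictures are not rectified: a ray, as slopes to the right and down, at radius r is drawn at 1 + k1 r^2 times it, then the intrinsics apply), "rvec" (rotation vector, rad) and "tvec" (3), from world to camera coordinates, as OpenCV has them; the wrist camera has in their place "hand_eye" (4x4, takes a point from camera to tool coordinates, whose origin is the TCP and whose axes are the flange's). Camera axes: x right, y down, z forward; pixel columns grow to the right and rows downward; lengths in mm; the calibration is good to about 2 mm. A picture is of the moment at which its call begins: read the wrist's pose just before it. calibration takes no time and is no camera call.
- r.hand_in(): hands the job in; it is judged then, once.
The state is a dict: "time_s": time; "q": joint angles; "qd": joint speeds; "effort": joint torques, N m; "tcp_pos": TCP position; "tcp_rot": TCP orientation; "contact_force": force on the tool from outside, world axes, zero at the start; "ft_torque": the same for the moment, N m; "opening": finger opening in mm; "grip_force": force on a finger pad.
Only numpy, scipy, OpenCV 4.12 (cv2) and the standard library are available. Lean on these libraries where they do the work, as an engineer would, in place of code of your own. Each camera call takes 0.05 s, during which the arm holds its last target. There are 200 camera calls.

## Working session

There is one attempt and no reset: what is moved stays moved. The work goes in short steps, Python scripts to look and compute and a tool call to move; the robot and the scene stay as the last step left them, time stands still between calls to the robot, and variables do not carry over. Pictures are saved under pics/ and viewed, at most 10 in all, crops included, and the job is handed in when it is done.

Besides the shell and the picture viewer there is one more tool, called after "Emit:" as name(argument=value, ...), one argument or row to a line, values as JSON. carry_out: Moves the arm, as the interface text tells. Its arguments: {"type":"object","properties":{"moves":{"type":"array","items":{"type":"array","items":{"type":"number"}}},"squeeze":{"type":"number"}},"required":["moves"]}

```bash
mkdir -p pics; cat > h.py <<'E'
import numpy as np, cv2
from plant import r
def cam(n):
    c=r.calibration(n)
    if 'rvec' in c:
        R,_=cv2.Rodrigues(np.array(c['rvec'],float)); t=np.array(c['tvec'],float).ravel()
        return c,R.T,-R.T@t
    from scipy.spatial.transform import Rotation as Ro
    s=r.sense(); H=np.array(c['hand_eye']); Rt=Ro.from_euler('xyz',s['tcp_rot']).as_matrix()
    return c,Rt@H[:3,:3],Rt@H[:3,3]+np.array(s['tcp_pos'])
def ray(px,c,R):
    K=np.array([[c['fx'],0,c['cx']],[0,c['fy'],c['cy']],[0,0,1.]])
    u=cv2.undistortPoints(np.array(px,float).reshape(-1,1,2),K,np.array([c['k1'],0,0,0.])).reshape(-1,2)
    return np.c_[u,np.ones(len(u))]@R.T
def onplane(px,z,C):
    c,R,o=C; d=ray(px,c,R); return o+d*((z-o[2])/d[:,2])[:,None]
E
python3 - <<'E'
from h import *
s=r.sense();print(s,r.tips_ahead)
a=[]
for n in('top','side'):
    C=cam(n);print(n,C[2]);im,d=r.get_image(n);cv2.imwrite(f'pics/{n}0.png',im[:,:,::-1]);np.savez(f'{n}0.npz',im=im,d=d)
E
```

```text
{'time_s': 0.0, 'q': array([-1.28099491e+00,  2.76604982e-01,  1.50614337e+00,  2.59036730e-05,
        1.36069437e+00, -1.20999060e-01]), 'qd': array([ 7.01799496e-05, -4.71454974e-04,  1.82837336e-03, -6.37847726e-04,
        1.31160346e-03,  8.92183852e-04]), 'effort': array([-2.39382271e-04, -4.16780019e+01, -2.45812064e+01, -1.36331041e-04,
        1.11654494e-02,  1.55707362e-06]), 'tcp_pos': array([ 229.48658798, -526.69207887,  255.42989624]), 'tcp_rot': array([-3.13975918e+00, -2.48448390e-04,  4.10794822e-01]), 'contact_force': array([-0.27366707, -0.41371274, -0.18545386]), 'ft_torque': array([ 0.0262774 , -0.03719513, -0.01915696]), 'grip_force': 0.0, 'opening': 85.53644513823771} 25.0
top [405.33611212  17.09705254 986.51471652]
side [  529.87780121 -1170.79801102   646.15944236]
```

View pics/top0.png

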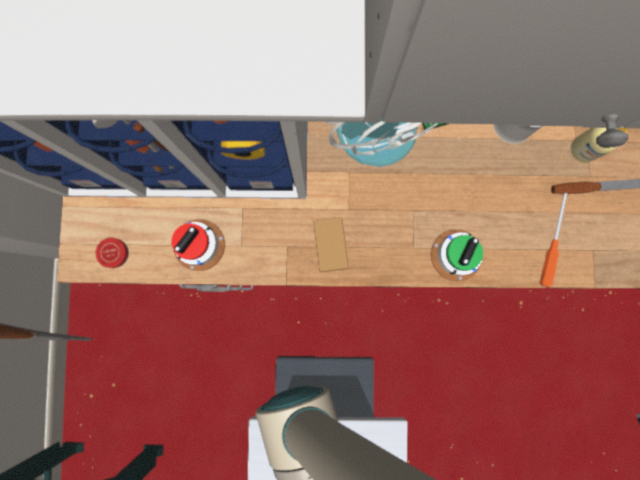

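View pics/side0.png

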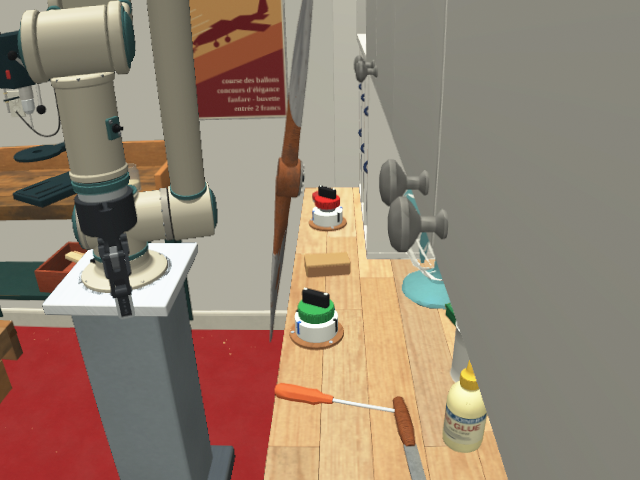

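The top view shows the red lid at about (190,242), its bar running diagonally, and the green lid at (465,253). Bins and a cabinet stand behind the lids. The side view shows both canisters near the counter's front edge.

```bash
python3 - <<'E'
from h import *
z=np.load('top0.npz');im=z['im'];d=z['d'];C=cam('top')
hsv=cv2.cvtColor(im,cv2.COLOR_RGB2HSV)
def blob(m,box):
    M=np.zeros(m.shape,np.uint8);x0,y0,x1,y1=box;M[y0:y1,x0:x1]=m[y0:y1,x0:x1];return M
for name,box in(('red',(165,215,228,275)),('green',(425,228,490,282))):
    hh,ss,vv=cv2.split(hsv)
    col=((hh<6)|(hh>174))&(ss>180)&(vv>120) if name=='red' else (abs(hh.astype(int)-65)<20)&(ss>120)
    bar=(vv<55)
    m=blob(col.astype(np.uint8),box);b=blob(bar.astype(np.uint8),box)
    n,l,st,ce=cv2.connectedComponentsWithStats(b);k=1+np.argmax(st[1:,4]);ys,xs=np.where(l==k)
    P=onplane(np.c_[xs,ys],110,C)[:,:2];c,(w,h),a=cv2.minAreaRect(P.astype(np.float32))
    u=np.linalg.svd(P-P.mean(0))[2][0]
    print(name,'bar',P.mean(0),w,h,'yaw',np.degrees(np.arctan2(u[1],u[0]))%180, len(xs))
    cs,_=cv2.findContours(m|((l==k).astype(np.uint8)),0,2);cc=max(cs,key=cv2.contourArea)
    Q=onplane(cv2.convexHull(cc).reshape(-1,2),78,C)[:,:2].astype(np.float32)
    print('lid',cv2.minEnclosingCircle(Q))
    x0,y0,x1,y1=box
    cv2.imwrite(f'pics/{name}c.png',cv2.resize(im[y0:y1,x0:x1,::-1],None,fx=8,fy=8,interpolation=cv2.INTER_CUBIC))
# heights near: shelf
for px in((190,190),(230,190),(300,190),(190,110),(250,110),(190,290),(230,288),(110,250),(360,100),(400,118)):
    dd=d[px[1],px[0]];c,R,o=C;print(px,(o+ray([px],c,R)[0]*dd).round())
E
```

```text
red bar [497.71478974 262.8120727 ] 5.6787261962890625 48.48390197753906 yaw 144.64692570673375 80
lid ((500.9843444824219, 269.5592041015625), 34.32923126220703)
green bar [ 484.9816443  -252.07008342] 8.878726959228516 50.845401763916016 yaw 153.5073632507538 93
lid ((485.1343688964844, -259.0926513671875), 34.417110443115234)
(190, 190) [613. 289.  20.]
(230, 190) [614. 207.  18.]
(300, 190) [602.  59.  82.]
(190, 110) [595. 157. 505.]
(250, 110) [595.  93. 505.]
(190, 290) [ 410.  527. -884.]
(230, 288) [ 416.  285. -428.]
(110, 250) [486. 448.  23.]
(360, 100) [609. -22. 503.]
(400, 118) [590. -65. 502.]
```

View pics/redc.png

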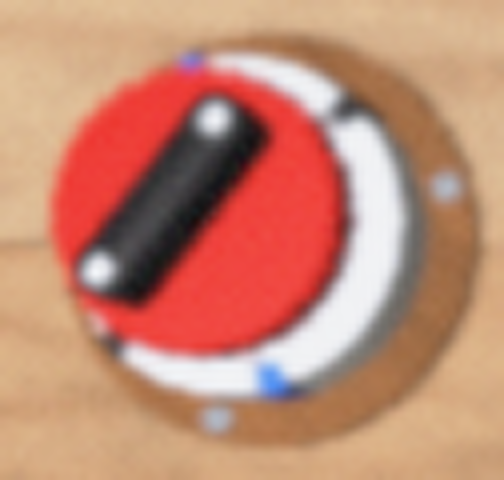

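The crop shows the bar roughly 7° CCW of the black marks at (345,105) and (115,345). The blue marks are at (190,60) and (270,380). I'll move above the lid and look with the wrist camera.

Emit:
carry_out(
  moves=[
    [0,136,398,5,60],
    [0,136,398,5,60],
    [0,136,398,5,60],
    [0,136,398,5,60],
    [0,136,398,5,60],
    [0,136,398,5,60],
    [0,136,398,5,60],
    [0,136,398,5,60],
    [0,136,398,5,60],
    [0,136,398,5,60],
  ],
)

```text
time_s: 0.93
tcp_pos: [364.2, -130.9, 261.2]
tcp_rot: [3.141, -0.0, 1.459]
contact_force: [2.0, 0.6, -0.1]
opening: 85.5
grip_force: 0.0
```

Emit:
carry_out(
  moves=[
    [0,136,398,5,59],
    [0,136,398,5,59],
    [0,136,398,5,59],
    [0,136,398,5,59],
    [0,136,398,5,59],
    [0,136,398,5,59],
    [0,136,398,5,59],
    [0,136,398,5,59],
    [0,136,398,5,59],
    [0,136,398,5,59],
  ],
)

```text
time_s: 1.77
tcp_pos: [498.9, 263.5, 265.8]
tcp_rot: [-3.141, -0.0, 2.49]
contact_force: [0.3, -0.9, 0.3]
opening: 85.3
grip_force: 0.0
```

```bash
python3 - <<'E'
from h import *
s=r.sense();print(s['tcp_pos'],s['tcp_rot'],s['q'])
C=cam('wrist');im,d=r.get_image('wrist');cv2.imwrite('pics/w0.png',im[:,:,::-1]);print(C[2],C[0],r.sense()['time_s'])
import pickle;pickle.dump((C,im,d),open('w0.pkl','wb'))
E
```

```text
[498.9306908  263.49423186 265.81126174] [-3.14088820e+00 -2.11998293e-04  2.48959399e+00] [ 3.62693703e-01  2.54904939e-01  1.51086931e+00 -1.95490760e-04
  1.37652862e+00 -5.56066233e-01]
[446.07537013 303.99852408 384.38285968] {'fx': 337.92001889908056, 'fy': 337.92001889908056, 'cx': 320.3715399255417, 'cy': 240.2838234752258, 'k1': 0.004621124155295997, 'hand_eye': array([[ 5.86447086e-04, -9.64717355e-01, -2.63287069e-01,
         6.66154286e+01],
       [ 9.99999805e-01,  6.22691369e-04, -5.42153449e-05,
         4.08801605e-02],
       [ 2.16249070e-04, -2.63286986e-01,  9.64717532e-01,
        -1.18557536e+02],
       [ 0.00000000e+00,  0.00000000e+00,  0.00000000e+00,
         1.00000000e+00]])} 1.8167
```

View pics/w0.png

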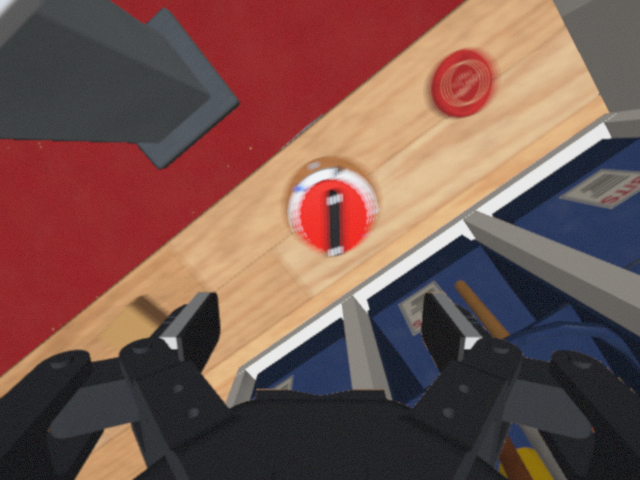

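The wrist view shows the red lid at about (333,215) with its bar nearly vertical, but the picture is motion-blurred. The arm is settled now, so I'll retake it and measure.

```bash
cat > m.py <<'E'
from h import *
import sys
tag=sys.argv[1];zt=float(sys.argv[2]) # lid top z
s=r.sense();C=cam('wrist');im,d=r.get_image('wrist')
G=np.array(s['tcp_pos']);print(G,s['tcp_rot'])
hh,ss,vv=cv2.split(cv2.cvtColor(im,cv2.COLOR_RGB2HSV))
col=(((hh<8)|(hh>172))&(ss>170)&(vv>110)).astype(np.uint8)
cs,_=cv2.findContours(col,0,2)
best=None
for c in cs:
    if cv2.contourArea(c)<500: continue
    H=cv2.convexHull(c).reshape(-1,2);Q=onplane(H,zt,C)[:,:2].astype(np.float32);cc,rr=cv2.minEnclosingCircle(Q)
    if cv2.contourArea(c)<15000: print(cc,rr)
    if 31<rr<39: best=(cc,rr,c)
cc=np.array(best[0]);print('lid',cc,best[1])
x0,y0,w,h=cv2.boundingRect(best[2]);p=20
ys,xs=np.mgrid[y0-p:y0+h+p,x0-p:x0+w+p];px=np.c_[xs.ravel(),ys.ravel()]
V=vv[px[:,1],px[:,0]].astype(int);Hh=hh[px[:,1],px[:,0]];S=ss[px[:,1],px[:,0]]
T=onplane(px,zt+30,C)[:,:2]
b=(V<60)&(np.linalg.norm(T-cc,axis=1)<33)
P=T[b];u=np.linalg.svd(P-P.mean(0))[2][0];print('bar',P.mean(0),np.degrees(np.arctan2(u[1],u[0]))%180,b.sum())
for nm,m,z in(('blue',(abs(Hh.astype(int)-112)<14)&(S>110),float(sys.argv[3])),('black',V<75,float(sys.argv[3]))):
    W=onplane(px,z,C)[:,:2];rr=np.linalg.norm(W-cc,axis=1);k=m&(rr>34.5)&(rr<47)
    M=np.zeros(vv.shape,np.uint8);M[px[k,1],px[k,0]]=1
    n,l,st,ce=cv2.connectedComponentsWithStats(M)
    for i in range(1,n):
        if st[i,4]>=3:
            q=onplane([ce[i]],z,C)[0,:2]-cc;print(nm,ce[i].round(1),st[i,4],'r',np.linalg.norm(q).round(1),'ang',np.degrees(np.arctan2(q[1],q[0])).round(1))
cr=im[y0-p:y0+h+p,x0-p:x0+w+p,::-1];cv2.imwrite(f'pics/{tag}.png',cv2.resize(cr,None,fx=4,fy=4,interpolation=cv2.INTER_CUBIC))
E
python3 m.py w1 80 65
```

```text
[502.06778011 271.09605359 265.38566798] [ 3.13280976e+00 -3.03095122e-03  2.49149332e+00]
(500.3507995605469, 271.540771484375) 34.91891098022461
(475.4492492675781, 425.4548645019531) 26.44261932373047
lid [500.35079956 271.54077148] 34.91891098022461
bar [498.98376672 272.67978096] 144.44752653543293 800
blue [285.5 192.4] 39 r 39.5 ang -167.0
black [322.1 174.6] 18 r 42.0 ang 137.2
black [312.8 255.2] 20 r 37.0 ang -45.1
black [324.9 255.1] 15 r 37.3 ang -26.5
```

View pics/w1.png

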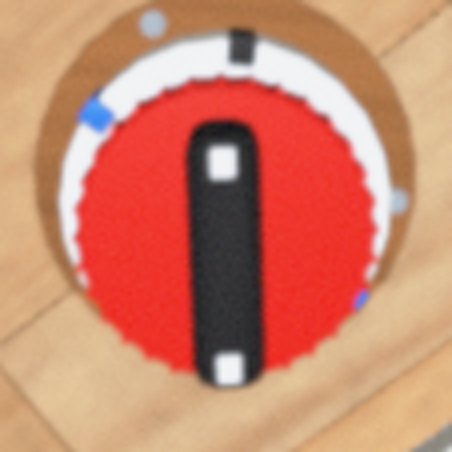

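The settled picture shows a sharp black mark at crop (242,47) and blue marks at (97,115) and (360,298). The bar sits about 8° CCW of black. I'll descend partway and re-check.

Emit:
carry_out(
  moves=[
    [0,-1,3,-40,2],
    [0,-1,3,-70,2],
    [0,-1,3,-80,2],
    [0,-1,3,-80,2],
    [0,-1,3,-80,2],
    [0,-1,3,-80,2],
  ],
)

```text
time_s: 2.37
tcp_pos: [499.3, 264.3, 188.1]
tcp_rot: [3.139, 0.002, 2.522]
contact_force: [-0.5, -0.1, 0.6]
opening: 85.7
grip_force: 0.0
```

```bash
python3 m.py w2 80 65; python3 -c "
from h import *
for i in range(4): r.get_image('wrist'); s=r.sense();print(s['tcp_pos'],s['tcp_rot'])"
```

```text
[499.3463615  264.33090842 188.1003151 ] [3.13868157e+00 1.97524551e-03 2.52195590e+00]
(500.0837707519531, 272.3692626953125) 35.31896209716797
(473.14788818359375, 419.1289367675781) 25.050865173339844
lid [500.08377075 272.3692627 ] 35.31896209716797
bar [497.77703886 273.6139536 ] 144.84144148854293 1708
blue [288.  199.9] 73 r 39.8 ang -167.0
black [335.8 178.7] 68 r 41.6 ang 138.6
black [331.1 284.4] 223 r 38.9 ang -33.0
[499.3754991  264.44161175 188.34746961] [3.13810433e+00 2.28808066e-03 2.52207828e+00]
[499.12599053 264.4376597  188.13299467] [3.13850450e+00 2.02879224e-03 2.52222163e+00]
[498.89463641 264.39735077 187.84971629] [3.13897584e+00 1.73859421e-03 2.52231836e+00]
[498.68474582 264.36665753 187.53095848] [3.13947477e+00 1.36410268e-03 2.52232852e+00]
```

View pics/w2.png

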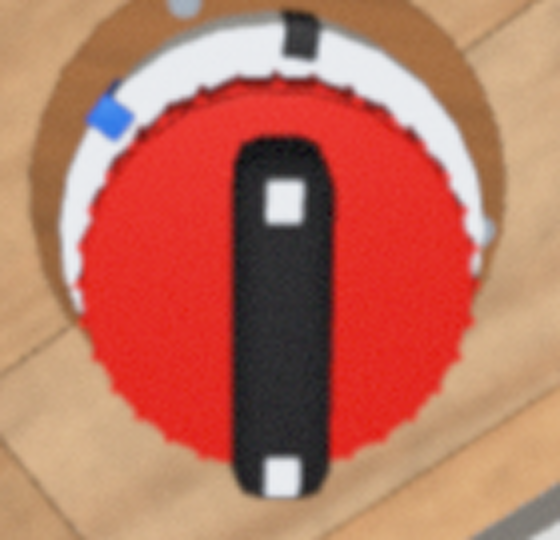

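The view confirms the lid centre at about (500,272) and the bar at 144.6°, with the black mark at crop (300,37). The gripper yaw already matches, so I'll shift, descend and grip.

Emit:
carry_out(
  moves=[
    [0,1.5,7.5,-10,0],
    [0,1.5,7.5,-40,0],
    [0,1.5,7.5,-60,0],
    [0,1.5,7.5,-70,0],
    [0,1.5,7.5,-78,0],
    [0,1.5,7.5,-78,0],
    [0,1.5,7.5,-78,0],
    [0,1.5,7.5,-78,0],
  ],
)

```text
time_s: 3.28
tcp_pos: [500.4, 272.2, 109.2]
tcp_rot: [3.14, 0.001, 2.523]
contact_force: [0.3, -0.4, 0.7]
opening: 85.5
grip_force: 0.0
```

Emit:
carry_out(
  moves=[
    [0.5,0,0,0,0],
    [1,0,0,0,0],
    [1,0,0,0,0],
    [1,0,0,0,0],
    [1,0,0,0,0],
    [1,0,0,0,0],
    [1,0,0,0,0],
    [1,0,0,0,0],
    [1,0,0,0,0],
    [1,0,0,0,0],
  ],
  squeeze=40,
)

```text
time_s: 4.12
tcp_pos: [499.7, 271.9, 108.5]
tcp_rot: [3.141, 0.0, 2.523]
contact_force: [-0.7, -0.1, 1.9]
opening: 15.7
grip_force: 41.9
```

Emit:
carry_out(
  moves=[
    [1,0,0,0,6],
    [1,0,0,0,12],
    [1,0,0,0,18],
    [1,0,0,0,24],
    [1,0,0,0,30],
    [1,0,0,0,36],
    [1,0,0,0,42],
    [1,0,0,0,47],
    [1,0,0,0,50],
    [1,0,0,0,50],
  ],
)

```text
time_s: 4.95
tcp_pos: [499.3, 271.7, 107.8]
tcp_rot: [3.142, -0.001, -2.887]
contact_force: [0.1, 0.6, -0.8]
opening: 15.3
grip_force: 41.5
```

Emit:
carry_out(
  moves=[
    [1,0,0,-2,0],
    [1,0,0,-4,0],
    [1,0,0,-6,0],
    [1,0,0,-6,0],
  ],
)

```text
time_s: 5.28
tcp_pos: [499.2, 271.6, 101.6]
tcp_rot: [-3.142, -0.001, -2.888]
contact_force: [-1.0, -0.5, 0.0]
opening: 15.3
grip_force: 41.5
```

Emit:
carry_out(
  moves=[
    [1,0,0,-1.5,0],
    [1,0,0,-3,0],
    [1,0,0,-4,0],
    [1,0,0,-4,0],
    [1,0,0,-4,0],
  ],
)

```text
time_s: 5.7
tcp_pos: [499.5, 271.8, 98.2]
tcp_rot: [3.142, -0.0, -2.888]
contact_force: [0.5, -0.0, -0.5]
opening: 15.1
grip_force: 41.5
```

Emit:
carry_out(
  moves=[
    [1,0,0,0,-6],
    [1,0,0,0,-12],
    [1,0,0,0,-18],
    [1,0,0,0,-24],
    [1,0,0,0,-30],
    [1,0,0,0,-36],
    [1,0,0,0,-42],
    [1,0,0,0,-48],
    [1,0,0,0,-54],
    [1,0,0,0,-54],
  ],
)

```text
time_s: 6.53
tcp_pos: [499.6, 271.9, 98.4]
tcp_rot: [3.141, 0.0, 2.451]
contact_force: [-0.5, 0.1, -0.2]
opening: 15.3
grip_force: 41.5
```

```bash
python3 - <<'E'
from h import *
s=r.sense();print(s['tcp_pos'],s['tcp_rot'],s['contact_force'],s['ft_torque'])
r.get_image('wrist');im,d=r.get_image('wrist');cv2.imwrite('pics/w3.png',cv2.resize(im[130:400,180:470,::-1],None,fx=2,fy=2))
E
```

```text
[499.63060927 271.8608987   98.35033071] [3.14127318e+00 1.26316210e-04 2.45114678e+00] [-0.52782578  0.14936906 -0.18001188] [-0.00202663 -0.00140519  0.02188368]
```

View pics/w3.png

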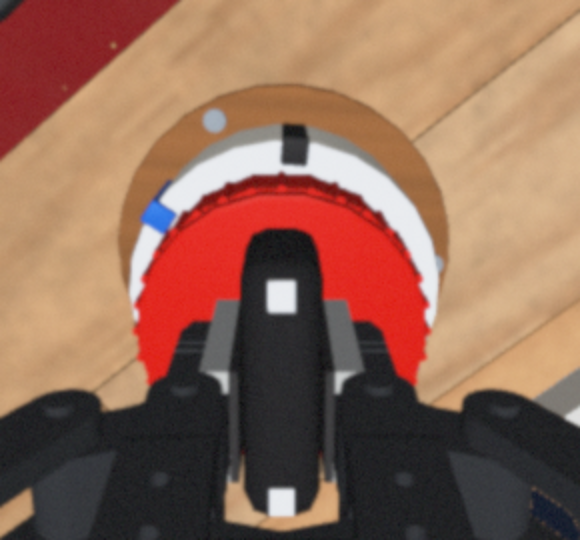

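The view shows the grip still on the bar and the lid seated. The black mark at crop (294,145) is slightly right of the bar axis at about x=281, so a few more degrees clockwise are needed. I'll compute the angle from depth.

```bash
python3 - <<'E'
from h import *
C=cam('wrist');im,d=r.get_image('wrist');c,R,o=C;g=np.array(r.sense()['tcp_pos'])[:2]
print(r.sense()['tcp_rot'])
v=im.max(2);hsv=cv2.cvtColor(im,cv2.COLOR_RGB2HSV)
def rep(nm,m,off=None):
    ys,xs=np.where(m);P=o+ray(np.c_[xs,ys],c,R)*d[ys,xs][:,None]
    e=P.mean(0);q=e[:2]-g;print(nm,xs.mean(),ys.mean(),len(xs),e.round(1),np.linalg.norm(q).round(1),np.degrees(np.arctan2(q[1],q[0]))%360)
M=np.zeros(v.shape,bool);M[198:212,312:342]=1
rep('black',M&(v<70))
M[:]=0;M[220:250,240:275]=1
rep('blue',M&(hsv[...,2]>170)&(hsv[...,1]>110)&(abs(hsv[...,0].astype(int)-108)<15))
M[:]=0;M[268:290,310:332]=1
rep('dot1',M&(im.min(2)>170))
M[:]=0;M[372:390,312:330]=1
rep('dot2',M&(im.min(2)>170))
E
```

```text
[3.14136406e+00 8.22748537e-05 2.45517966e+00]
black 327.0896551724138 203.8551724137931 145 [471.4 299.4  46.5] 39.4 135.62650879232353
blue 258.7125 237.9125 160 [462.8 260.5  46.5] 38.5 197.09776160928197
dot1 320.5138888888889 277.7083333333333 216 [483.6 285.1 101.3] 20.8 140.3457656403457
dot2 320.5 381.0 156 [516.9 257.9 102.7] 22.2 321.1141720150484
```

Emit:
carry_out(
  moves=[
    [1,0,0,-0.5,-2],
    [1,0,0,-1,-4.4],
    [1,0,0,-1,-4.4],
    [1,0,0,-1,-4.4],
    [1,0,0,-1,-4.4],
  ],
)

```text
time_s: 7.1
tcp_pos: [499.8, 271.9, 97.5]
tcp_rot: [3.141, 0.0, 2.378]
contact_force: [-0.6, 0.1, 2.1]
opening: 15.2
grip_force: 41.7
```

Emit:
carry_out(
  moves=[
    [0.6,0,0,0,0],
    [0,0,0,0,0],
    [0,0,0,0,0],
    [0,0,0,0,0],
    [0,0,0,0,0],
    [0,0,0,0,0],
    [0,0,0,0,0],
    [0,0,0,0,0],
  ],
)

```text
time_s: 7.77
tcp_pos: [499.6, 271.8, 97.2]
tcp_rot: [3.141, 0.0, 2.376]
contact_force: [0.1, 0.7, -0.3]
opening: 85.7
grip_force: 0.0
```

Emit:
carry_out(
  moves=[
    [0,0,0,10,0],
    [0,0,0,30,0],
    [0,0,0,60,0],
    [0,0,0,80,0],
    [0,0,0,90,0],
    [0,0,0,90,0],
    [0,0,0,90,0],
    [0,0,0,90,0],
  ],
)

```text
time_s: 8.43
tcp_pos: [498.7, 271.4, 186.0]
tcp_rot: [-3.139, -0.001, 2.376]
contact_force: [-1.1, -0.2, -0.4]
opening: 85.5
grip_force: 0.0
```

```bash
python3 - <<'E'
from h import *
for i in range(4): r.get_image('wrist')
E
python3 m.py w4 69 46
```

```text
[498.92995628 271.55640515 185.9194073 ] [-3.13933346e+00 -1.07985464e-03  2.37597871e+00]
(499.5898742675781, 271.8596496582031) 35.35089874267578
(475.5487365722656, 427.09735107421875) 26.202110290527344
lid [499.58987427 271.85964966] 35.35089874267578
bar [497.72568665 273.67376647] 136.63780092565474 1537
blue [278.  212.5] 73 r 38.7 ang -162.9
blue [368.  261.2] 24 r 42.9 ang 16.9
black [322.2 184.8] 71 r 40.2 ang 135.6
black [322.  282.3] 264 r 39.2 ang -43.3
```

View pics/w4.png

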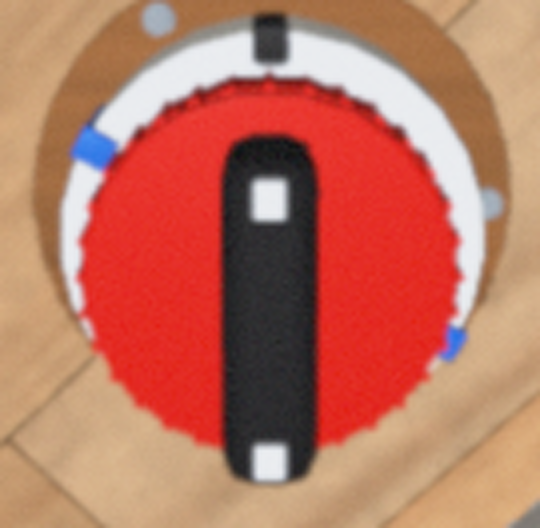

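The bar at crop x=270 now lines up with the black mark at (270,38). The lid is home and the gripper is open and clear of it.

```bash
python3 -c "
from plant import r
print(r.hand_in())"
```

```text
the job is handed in; nothing more can be done
None
```

I turned the red lid back to blue, where it dropped into the thread, screwed it clockwise to the black marks, and let go. The last wrist view shows the bar within about 1° of black. The green lid was not touched, and I handed the job in at about 9 s.

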